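# Screw the lid onto the dowel jar

## Task

Close the jar of dowels with the blue lid, to keep the sawdust out: set the lid down level on the jar's rim with its wing about half-way between the white and the red mark (clockwise of white, seen from above), turn it back anticlockwise to the white mark and let it drop into the thread, then tighten it clockwise to the red mark and let go. Leave the orange lid where it lies.

Things in the scene. Friction and masses are not known exactly. Their poses are not given: they have to be found in the camera images.
- blue_lid_grip (a point): Blue screw lid, 150 g: disc 96 mm across, 8 thick; upright wing (white-topped bar) across it, 80 long, 14 thick, 44 tall; under it a plug 48 across, 12 deep, two lugs at its foot in line with the wing, reaching 40 mm from the axis. Lies flat on its plug. Point: on the axis, mid-wing, 44 mm above the plug's foot, 32 above the disc's underside, 20 below the wing's top. x along the wing, z up; half-turn symmetric. 
- orange_lid_grip (a point): Orange screw lid, 150 g: disc 96 mm across, 8 thick; upright wing (white-topped bar) across it, 80 long, 14 thick, 44 tall; under it a plug 48 across, 12 deep, two lugs at its foot in line with the wing, reaching 40 mm from the axis. Lies flat on its plug. Point: on the axis, mid-wing, 44 mm above the plug's foot, 32 above the disc's underside, 20 below the wing's top. x along the wing, z up; half-turn symmetric. Leave it.
- jar_start (a point): Open blue jar, neck 104 mm across, fixed in a round black holder 160 across, 70 high. Point: mouth centre at rim top, 90 mm above the bench; z up, x to the white mark on the holder's top (one each on two opposite sides). Lugs rest on the rim, plug foot level with it, except with the wing within 15 deg of white and 5 mm of centre: there the lid drops 12 mm till its disc lies on the rim.
- jar_tight (a point): Same point of the jar (mouth centre, rim top), but x points to the red tight mark on the holder's top, 70 degrees clockwise of the white one seen from above (one on each of two opposite sides). The dropped lid turns freely and level, clockwise only, under the thread, with 2 to 4 mm of play up and down; a solid stop ends the turn about 5 degrees past red.
Mind the look-alikes: they are no part of the job. What is shaped like the part that bears blue_lid_grip but pink or yellow is not meant.

How it is judged:
On the way, in this order (a step that is already met when the one before it is completed fails the run):
1. the blue lid is level on the rim (within 5 mm of resting there), centred within 12 mm, its wing between the marks, at least 17 degrees clockwise of the white and at least 17 degrees short of the red (horizontal distance between blue_lid_grip and jar_start below 0.012 m and angle between blue_lid_grip's own z axis and vertical below 0.17 rad and z of blue_lid_grip in the frame of jar_start between 0.039 and 0.05 m and angle between the x axis of blue_lid_grip and the x axis of jar_start, either way round below 0.93 rad and angle between the x axis of blue_lid_grip and the x axis of jar_tight, either way round below 0.93 rad), for 0.2 s.
2. turned back, within 23 degrees of the white mark, the lid has dropped into the thread (disc within 6 mm of the rim) (horizontal distance between blue_lid_grip and jar_start below 0.012 m and angle between blue_lid_grip's own z axis and vertical below 0.17 rad and z of blue_lid_grip in the frame of jar_start below 0.038 m and angle between the x axis of blue_lid_grip and the x axis of jar_start, either way round below 0.4 rad), for 0.1 s.
At the end, for the whole second after the job is handed in: the blue lid is screwed on and let go: disc on the rim within 4 mm, centred within 12 mm, level within 10 degrees, its wing within 15 degrees of the red mark; the orange lid has not been moved by more than 40 mm (horizontal distance between blue_lid_grip and jar_start below 0.012 m and angle between blue_lid_grip's own z axis and vertical below 0.17 rad and z of blue_lid_grip in the frame of jar_start between 0.027 and 0.036 m and angle between the x axis of blue_lid_grip and the x axis of jar_tight, either way round below 0.26 rad); the robot touches nothing.
It fails at once if the orange lid is moved by more than 40 mm (distance of orange_lid_grip from where it was at the start of the episode above 0.04 m).
It also fails if it takes over 42 s, if anything falls off the work surface, if the arm or the gripper's body presses on something with over 40 N, if the wrist force passes 120 N, or if a joint passes its speed limit or range.

## Robot

A 7-joint arm with a two-finger parallel gripper is mounted at the origin on the work surface. World frame = base frame: x ahead of the robot, y to its left, z up, the work surface at z = 0. Lengths are in m, angles in rad, forces in N, time in s.
With the tool pointing down it reaches from about 0.4 to 0.85 m from the base axis. Payload 10.4 kg.
Tool frame: the origin (TCP) lies at the very end of the fingers, on their centre line; the grasp point (between the pads) lies 19 mm behind it; z points along the fingers, x is the direction in which the jaws open and shut, and the axes are right-handed (so a half turn about z gives the same grasp; the last joint's range is limited). The gripper opens to 87 mm and grips with 3 to 60 N. Pads are 19 mm wide; open, the fingers measure 117 mm over their backs; the gripper's body (75 mm by 190 mm) begins 51 mm behind the grasp point.
Start: joints at [1.186, 0.332, -0.065, 1.46, 0.022, 1.35, -0.088], TCP at [0.221, -0.585, 0.223] pointing down, gripper open.
Joint ranges: [-2.6, 2.6], [-0.5, 2.12], [-1.47, 1.34], [0.16, 2.42], [-1.27, 4.41], [0.06, 2.06], [-2.6, 2.6]. Speed limits (rad/s): [2.22, 2.22, 2.79, 2.79, 3.14, 3.14, 3.14].

## Interface

Orientations are given as a 3x3 rotation matrix whose columns are the frame's x, y, z axes.
In Python, from bench import arm gives the robot as it stands. The module is installed in compiled form; this text tells all that it offers.
- The arm moves only by the tool servo_tool, never from a script. Its argument "motion" is a list of rows, each a list of 4 numbers: the shift along the world's x, y, z in m, then the turn about the world's z in degrees. A call has 1 to 12 rows; each row shifts and turns the commanded pose from where the row before left it; what a row does not reach is not made up. A row lasts 1/12 s, in which the tool goes at most 41.7 mm and 7.16 degrees, less where a joint would pass 70% of its speed; a pose out of reach is approached as far as the arm can. A call is refused whole if a number of a shift passes 0.0417 or a number of a turn 7.16, either way. A call with a gripper value outside its range is refused whole. "fingers" is the finger opening in m, from 0 to 0.087, set as the call begins (left out, the last holds). The fingers move at their own pace and stop on an object; "newtons" is the grip in N (left out, the last holds). Time passes only in rows, so rows that do not move let the fingers close. It gives the time, the measured TCP pose, the force and the opening at its end, in the units of the state.
- arm.sense(): the state, without advancing time (a new reading comes with each control period).
- arm.snapshot(name): name is "scene" or "top"; returns the picture (420x560x3 uint8, blue, green, red); there is no depth.
- arm.calibration(name): a dict with "K" (3x3 intrinsics, pixels), "rvec" (rotation vector, rad) and "tvec" (3), from world to camera coordinates, as OpenCV has them. Camera axes: x right, y down, z forward; pixel columns grow to the right and rows downward; lengths in m; the calibration is good to about 2 mm. A picture is of the moment at which its call begins. calibration takes no time and is no camera call.
- arm.hand_in(): hands the job in, once; it reports no verdict.
The state is a dict: "time_s": time; "qpos": joint angles; "joint_velocities": joint speeds; "tau": joint torques, N m; "ee_pos": TCP position; "ee_rot": TCP orientation; "force": force on the tool from outside, world axes, zero at the start; "torque": the same for the moment, N m; "grip_width": finger opening in m.
Only numpy, scipy, OpenCV 4.12 (cv2) and the standard library are available. Lean on these libraries where they do the work, as an engineer would, in place of code of your own. Each camera call takes 0.05 s, during which the arm holds its last target.

## Working session

There is one attempt and no reset: what is moved stays moved. The work goes in short steps, Python scripts to look and compute and a tool call to move; the robot and the scene stay as the last step left them, time stands still between calls to the robot, and variables do not carry over. Pictures are saved under pics/ and viewed, and the job is handed in when it is done.

Besides the shell and the picture viewer there is one more tool, called as name(argument=value, ...) on one line, values as JSON. servo_tool: Moves the arm, as the interface text tells. Its arguments: {"type":"object","properties":{"motion":{"type":"array","items":{"type":"array","items":{"type":"number"}}},"fingers":{"type":"number"},"newtons":{"type":"number"}},"required":["motion"]}

```bash
mkdir -p pics; python3 - <<'E'
from bench import arm
import cv2
for n in("scene","top"):
    cv2.imwrite(f"pics/{n}0.png",arm.snapshot(n)); c=arm.calibration(n); print(c)
print(arm.sense())
E
```

```text
{'K': array([[397.28905544,   0.        , 275.49373701],
       [  0.        , 397.28905544, 208.49829644],
       [  0.        ,   0.        ,   1.        ]]), 'rvec': array([ 0.95513244,  2.62564648, -0.89475299]), 'tvec': array([ 0.34811744, -0.19083236,  0.9998626 ])}
{'K': array([[423.86254577,   0.        , 280.57149364],
       [  0.        , 423.86254577, 211.80090854],
       [  0.        ,   0.        ,   1.        ]]), 'rvec': array([ 1.86110247, -2.35506861,  0.24493445]), 'tvec': array([0.09643523, 0.45969228, 0.70667968])}
{'time_s': 0.1, 'qpos': array([ 1.18641999,  0.33284182, -0.06467712,  1.46082185,  0.02157761,
        1.34987916, -0.08851833]), 'joint_velocities': array([ 1.62800736e-03, -2.68945959e-03,  1.66583465e-03, -1.08871599e-03,
        1.08923551e-05, -1.37459256e-03, -9.97297991e-05]), 'tau': array([ 9.75446383e-04, -6.24545717e+01,  2.41512404e-02, -3.90716493e+01,
       -6.15774491e-02,  3.66624375e-02,  6.04405204e-05]), 'ee_pos': array([ 0.22108732, -0.58424201,  0.22182967]), 'ee_rot': array([[ 3.53911131e-01, -9.35278932e-01, -4.81258644e-04],
       [-9.35278213e-01, -3.53911456e-01,  1.16018294e-03],
       [-1.25541761e-03,  3.95090687e-05, -9.99999211e-01]]), 'force': array([ 0.05284688,  0.32578434, -0.10131466]), 'torque': array([ 0.0045126 , -0.01526763, -0.01814195]), 'grip_width': 0.08676835499173645}
```

View pics/scene0.png

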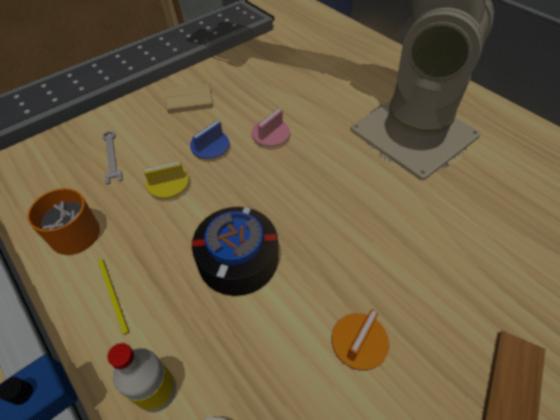

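View pics/top0.png

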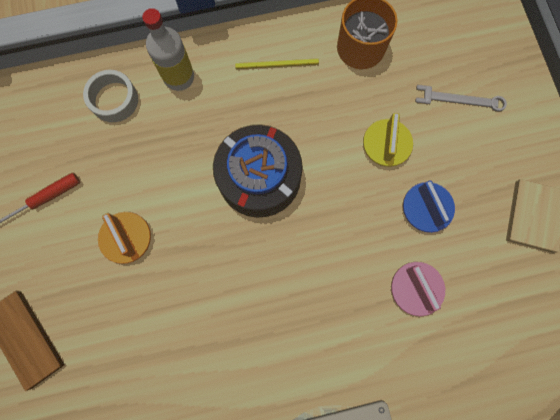

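The top view shows the blue lid at about (429,207) with its white-topped wing from (430,185) to (446,222). The jar is at (258,165), with white marks at (229,142) and (286,190) and red marks at (272,132) and (243,200). The orange lid, far off, is at (124,238).

```bash
cat > h.py <<'E'
import cv2,numpy as np
from bench import arm
def ray(n,uv,z):
    c=arm.calibration(n);R=cv2.Rodrigues(c["rvec"])[0];o=-R.T@c["tvec"].ravel()
    d=R.T@np.linalg.inv(c["K"])@np.array([uv[0],uv[1],1.]); return o+d*(z-o[2])/d[2]
def blobs(m,mn=8):
    n,l,s,c=cv2.connectedComponentsWithStats(m.astype(np.uint8))
    return [(s[i],c[i],np.argwhere(l==i)[:,::-1]) for i in range(1,n) if s[i,4]>=mn]
def bar(n,pts,z):
    P=np.array([ray(n,p,z)[:2] for p in pts]); r=cv2.minAreaRect((P*1000).astype(np.float32))
    c=P.mean(0);w,v=np.linalg.eigh(np.cov(P.T));a=v[:,1]
    return c,np.array(r[0])/1000,r[1],np.degrees(np.arctan2(a[1],a[0]))%180
E
python3 - <<'E'
from h import *
for n in("scene","top"):
    im=cv2.imread(f"pics/{n}0.png");h=cv2.cvtColor(im,cv2.COLOR_BGR2HSV);H,S,V=[h[...,i].astype(int) for i in range(3)]
    print(n)
    ms={"white":(S<70)&(V>130),"red":((H<6)|(H>174))&(S>150)&(V>90),"blue":(H>105)&(H<128)&(S>110)&(V>60)}
    for k,m in ms.items():
        for s,c,p in blobs(m,12):
            if s[4]<6000: 
                z=.07 if k!="blue" else .02
                print(k,s,c.round(1),ray(n,c,z)[:2].round(4), ray(n,c,.064)[:2].round(4))
E
```

```text
scene
white [259 108  22  18  97] [269.5 116.7] [ 0.2895 -0.2172] [ 0.2851 -0.2229]
white [196 123  20  13  26] [206.1 128.7] [ 0.4269 -0.2795] [ 0.4237 -0.2858]
white [145 162  34   9  83] [161.3 165.9] [ 0.5652 -0.2431] [ 0.5634 -0.2491]
white [244 208   5   5  19] [246. 210.] [ 0.4988 -0.0328] [ 0.4963 -0.0367]
white [218 266   8  10  50] [221.9 270.7] [0.6108 0.0456] [0.6095 0.0424]
white [353 311  23  39 177] [363.9 330.4] [0.5009 0.2758] [0.4984 0.275 ]
white [206 417  15   3  25] [211.5 418.5] [0.7545 0.2254] [0.7545 0.224 ]
red [265 235  11   5  54] [269.9 237. ] [0.5028 0.0453] [0.5005 0.0422]
red [193 240  11   6  54] [198.1 242.2] [ 0.6104 -0.0305] [ 0.609  -0.0344]
red [108 344  23  23 395] [118.9 354.5] [0.8136 0.0623] [0.8142 0.0593]
blue [191 124  38  34 575] [209.9 145.4] [ 0.427  -0.2763] [ 0.4482 -0.2336]
blue [ 204  211   59   52 1097] [234.1 238.4] [ 0.5395 -0.0241] [0.5533 0.0018]
blue [218 226  12   9  63] [223.7 230.3] [ 0.5439 -0.0535] [ 0.5574 -0.0256]
blue [   0  354   64   66 1932] [ 34.1 390.9] [0.9467 0.0036] [0.9335 0.0276]
top
white [   0    0  178   45
[... 3596 characters left out ...]
0.139  0.0276] [0.1375 0.0276]
red [143   9  17  16 208] [151.   16.3] [0.8948 0.1416] [0.8996 0.1426]
red [267 127  10  11  65] [271.4 131.9] [ 0.6117 -0.0293] [ 0.6142 -0.0298]
red [ 26 174  51  34 520] [ 51.4 189.9] [0.5957 0.3693] [0.598  0.3722]
red [238 193  10  13  85] [242.6 199.3] [0.5019 0.0478] [0.5035 0.048 ]
blue [227 134  60  59 780] [260.4 168.7] [0.5651 0.0041] [0.5509 0.0052]
blue [233 142  30  19 295] [247.3 151.3] [0.6046 0.0207] [0.5881 0.0208]
blue [266 151   8  14  73] [269.7 159. ] [ 0.5798 -0.0173] [ 0.5647 -0.015 ]
blue [248 172  13   7  49] [253.3 175.9] [0.5543 0.0201] [0.5407 0.0203]
blue [ 404  183   51   49 1408] [426.8 208.1] [ 0.4196 -0.2787] [ 0.4137 -0.2614]
```

```bash
python3 - <<'E'
from h import *
for n,box,th in(("top",(395,175,460,240),120),("scene",(185,118,240,160),95)):
    im=cv2.imread(f"pics/{n}0.png");x0,y0,x1,y1=box
    cr=im[y0:y1,x0:x1];big=cv2.resize(cr,None,fx=8,fy=8,interpolation=cv2.INTER_NEAREST);cv2.imwrite(f"pics/crop_{n}.png",big)
    h=cv2.cvtColor(cr,cv2.COLOR_BGR2HSV).astype(int)
    blue=(h[...,0]>100)&(h[...,0]<132)&(h[...,1]>110)
    m=(h[...,1]<90)&(h[...,2]>th)
    for s,c,p in blobs(m,15): print(n,s,bar(n,p+[x0,y0],.064))
E
```

```text
top [   0    0   65   65 1884] (array([ 0.41766395, -0.2639401 ]), array([ 0.41613806, -0.26349231]), (113.3204116821289, 120.96701049804688), np.float64(130.822752125913))
scene [  4   1  33  38 179] (array([ 0.43358681, -0.2823172 ]), array([ 0.44325726, -0.27369699]), (127.81322479248047, 42.10242462158203), np.float64(18.41386643752142))
scene [38 14  8 13 30] (array([ 0.40318305, -0.22956517]), array([ 0.40293857, -0.22879041]), (44.2048225402832, 6.5290327072143555), np.float64(76.21634067996153))
```

View pics/crop_top.png

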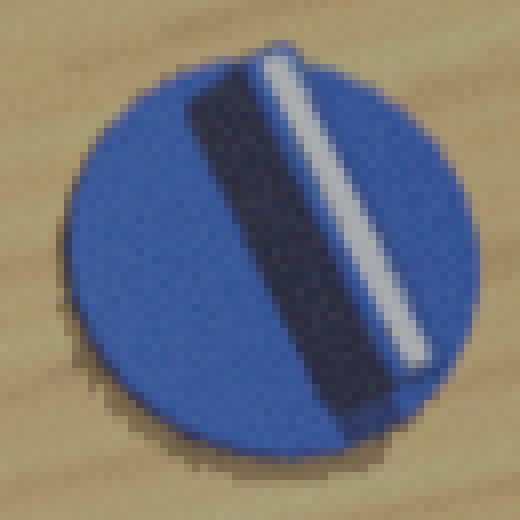

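View pics/crop_scene.png

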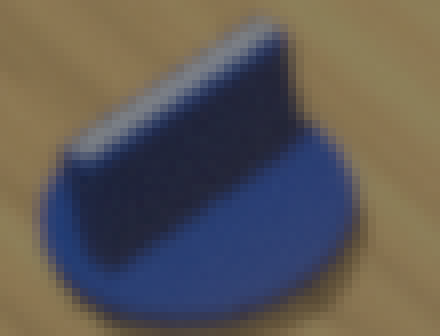

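```bash
python3 - <<'E'
from h import *
for n,a,b in(("top",(429.1,181.4),(446.4,219.5)),("scene",(194.5,136.7),(218,120.9))):
    A,B=ray(n,a,.064)[:2],ray(n,b,.064)[:2];d=B-A
    print(n,(A+B)/2,np.hypot(*d),np.degrees(np.arctan2(d[1],d[0])))
im=cv2.imread("pics/top0.png")
h=cv2.cvtColor(im,cv2.COLOR_BGR2HSV).astype(int)
m=((h[...,0]>100)&(h[...,0]<135)&(h[...,1]>60))
m[:175]=0;m[240:]=0;m[:,:395]=0;m[:,460:]=0
c=max(cv2.findContours(m.astype(np.uint8),0,1)[0],key=cv2.contourArea)
e=cv2.fitEllipse(c);print(e,ray("top",e[0],.018))
E
```

```text
top [ 0.42270899 -0.28415608] 0.07302959378544269 -173.3115760182944
scene [ 0.42307714 -0.28534675] 0.07281074540057814 -172.00365662389063
((428.6436767578125, 206.7012176513672), (48.25048065185547, 51.505367279052734), 122.33771514892578) [ 0.42154802 -0.28364406  0.018     ]
```

Lid at (0.4228, -0.2845), wing at about 7.3°. Jar at (0.5565, 0.0085), white at 35°, red at -35°. I'm moving above the lid.

servo_tool(motion=[[0.0168, 0.025, -0.008, -1.1], [0.0168, 0.025, -0.008, -1.1], [0.0168, 0.025, -0.008, -1.1], [0.0168, 0.025, -0.008, -1.1], [0.0168, 0.025, -0.008, -1.1], [0.0168, 0.025, -0.008, -1.1], [0.0168, 0.025, -0.008, -1.1], [0.0168, 0.025, -0.008, -1.1], [0.0168, 0.025, -0.008, -1.1], [0.0168, 0.025, -0.008, -1.1], [0.0168, 0.025, -0.008, -1.1], [0.0168, 0.025, -0.008, -1.1]], fingers=0.06, newtons=30)

```text
time_s: 1.1
ee_pos: [0.4232, -0.2832, 0.1261]
ee_rot: [[0.13, -0.992, -0.0], [-0.992, -0.13, 0.0], [-0.0, 0.0, -1.0]]
force: [0.6, 0.2, 0.3]
grip_width: 0.0599
```

servo_tool(motion=[[0, 0, 0, 0], [0, 0, 0, 0], [0, 0, 0, 0]])

```text
time_s: 1.35
ee_pos: [0.4224, -0.285, 0.1265]
ee_rot: [[0.131, -0.991, -0.001], [-0.991, -0.131, -0.0], [0.0, 0.001, -1.0]]
force: [-0.5, -0.7, -0.1]
grip_width: 0.0601
```

servo_tool(motion=[[0, 0, -0.018, 0], [0, 0, -0.018, 0], [0, 0, -0.018, 0], [0, 0, -0.016, 0], [0, 0, -0.015, 0], [0, 0, -0.008, 0], [0, 0, -0.005, 0], [0, 0, 0, 0], [0, 0, 0, 0]])

```text
time_s: 2.1
ee_pos: [0.4229, -0.2851, 0.0291]
ee_rot: [[0.13, -0.991, 0.0], [-0.991, -0.13, -0.0], [0.001, -0.0, -1.0]]
force: [0.2, -0.4, 0.3]
grip_width: 0.0599
```

servo_tool(motion=[[0, 0, 0, 0], [0, 0, 0, 0], [0, 0, 0, 0], [0, 0, 0, 0], [0, 0, 0, 0], [0, 0, 0, 0]], fingers=0.0, newtons=35)

```text
time_s: 2.6
ee_pos: [0.4229, -0.2846, 0.0287]
ee_rot: [[0.131, -0.991, 0.0], [-0.991, -0.131, -0.0], [0.0, -0.0, -1.0]]
force: [0.7, -0.1, -0.2]
grip_width: 0.0277
```

servo_tool(motion=[[0, 0, 0, 0], [0, 0, 0, 0], [0, 0, 0, 0], [0, 0, 0, 0], [0, 0, 0, 0], [0, 0, 0, 0]])

```text
time_s: 3.1
ee_pos: [0.4229, -0.2846, 0.0286]
ee_rot: [[0.131, -0.991, 0.0], [-0.991, -0.131, -0.0], [0.0, -0.0, -1.0]]
force: [-0.5, -1.1, -0.3]
grip_width: 0.0133
```

servo_tool(motion=[[0, 0, 0.01, 0], [0, 0, 0.015, 0], [0, 0, 0.02, 0], [0, 0, 0.02, 0], [0, 0, 0.02, 0], [0, 0, 0.02, 0], [0, 0, 0.02, 0], [0, 0, 0.01, 0], [0, 0, 0.005, 0], [0, 0, 0, 0]])

```text
time_s: 3.93
ee_pos: [0.4231, -0.2847, 0.1693]
ee_rot: [[0.131, -0.991, 0.001], [-0.991, -0.131, -0.001], [0.001, -0.001, -1.0]]
force: [1.0, 0.9, -1.5]
grip_width: 0.0136
```

```bash
python3 - <<'E'
from h import *
for n in("scene","top"): cv2.imwrite(f"pics/{n}1.png",arm.snapshot(n))
s=arm.sense();print(s["time_s"],s["ee_pos"],s["force"],s["torque"],s["grip_width"],s["qpos"])
E
```

```text
4.0333 [ 0.42234206 -0.2842744   0.16761394] [ 0.84286532 -0.10134362 -2.0415232 ] [-0.00717555  0.00887612 -0.01603634] 0.013392559744617349 [ 0.77686565  0.13565072 -0.29524801  1.82236172  0.04231252  1.19106205
 -0.97097248]
```

View pics/scene1.png

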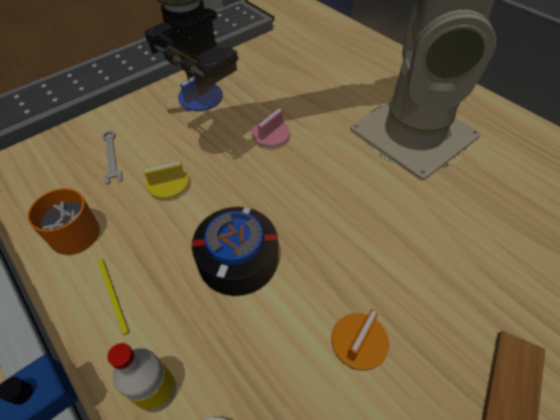

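View pics/top1.png

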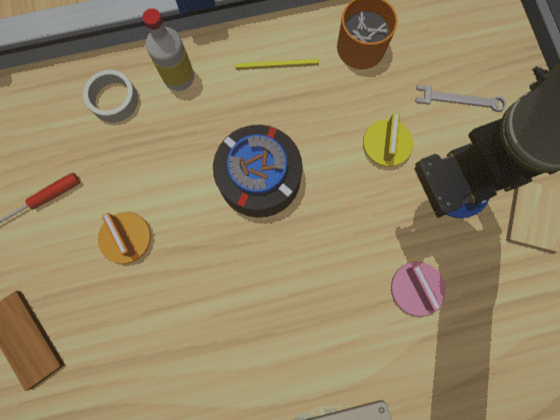

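The lid is held: the blue disc shows level under the gripper at scene (201,96). I'm carrying it to the jar.

servo_tool(motion=[[0.006, 0.012, 0, -0.6], [0.01, 0.022, 0, -0.6], [0.012, 0.027, 0, -0.6], [0.012, 0.027, 0, -0.6], [0.012, 0.027, 0, -0.6], [0.012, 0.027, 0, -0.6], [0.012, 0.027, 0, -0.6], [0.012, 0.027, 0, -0.6], [0.012, 0.027, 0, -0.6], [0.012, 0.027, 0, -0.6], [0.012, 0.026, 0, -0.6], [0.01, 0.017, 0, -0.6]])

```text
time_s: 5.03
ee_pos: [0.5566, 0.0118, 0.1672]
ee_rot: [[0.008, -1.0, -0.002], [-1.0, -0.008, 0.001], [-0.001, 0.002, -1.0]]
force: [0.0, -0.3, -1.4]
grip_width: 0.0138
```

servo_tool(motion=[[0, 0, 0, 0], [0, 0, 0, 0], [0, 0, 0, 0]])

```text
time_s: 5.28
ee_pos: [0.5561, 0.0076, 0.1674]
ee_rot: [[0.005, -1.0, -0.002], [-1.0, -0.005, -0.0], [0.0, 0.002, -1.0]]
force: [0.4, -0.6, -3.2]
grip_width: 0.0136
```

```bash
python3 - <<'E'
from h import *
for n in("scene","top"): cv2.imwrite(f"pics/{n}2.png",arm.snapshot(n))
s=arm.sense();print(s["time_s"],s["ee_pos"],s["force"],s["torque"],s["grip_width"],s["qpos"])
E
```

```text
5.3833 [0.55630427 0.0070218  0.16797379] [ 0.20182777 -0.6209949  -1.82341917] [0.05701587 0.03984281 0.03196486] 0.013730309442015198 [ 0.35300874  0.26352718 -0.52031386  1.69479748  0.13875493  1.22115994
 -1.76698593]
```

View pics/scene2.png

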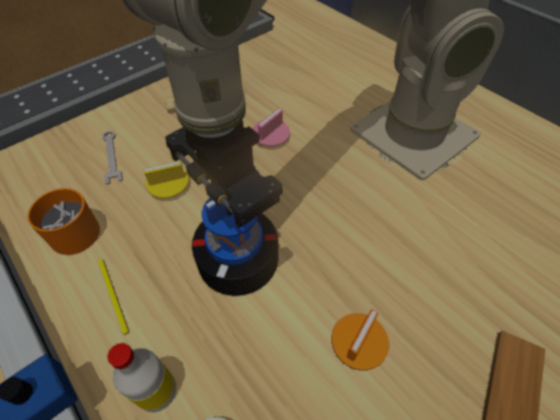

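View pics/top2.png

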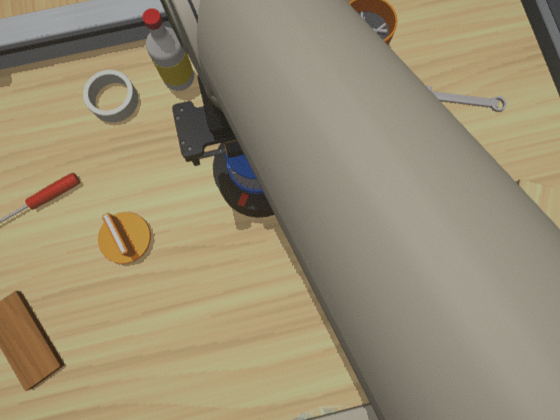

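servo_tool(motion=[[0.0003, 0.0015, -0.01, 0], [0, 0, -0.012, 0], [0, 0, -0.012, 0], [0, 0, -0.007, 0], [0, 0, -0.004, 0], [0, 0, -0.001, 0], [0, 0, 0, 0], [0, 0, 0, 0]])

```text
time_s: 6.05
ee_pos: [0.5574, 0.01, 0.1229]
ee_rot: [[0.006, -1.0, 0.001], [-1.0, -0.006, -0.0], [0.0, -0.001, -1.0]]
force: [0.6, -0.5, -1.6]
grip_width: 0.0139
```

servo_tool(motion=[[0, 0, -0.001, 0], [0, 0, -0.001, 0], [0, 0, -0.001, 0], [0, 0, -0.001, 0], [0, 0, 0, 0], [0, 0, 0, 0]])

```text
time_s: 6.55
ee_pos: [0.5572, 0.01, 0.1186]
ee_rot: [[0.006, -1.0, 0.0], [-1.0, -0.006, -0.0], [0.0, -0.0, -1.0]]
force: [0.7, 0.4, -1.8]
grip_width: 0.0139
```

servo_tool(motion=[[-0.0005, -0.001, -0.001, 0], [0, 0, -0.001, 0], [0, 0, -0.001, 0], [0, 0, 0, 0], [0, 0, 0, 0]])

```text
time_s: 6.97
ee_pos: [0.5573, 0.0099, 0.1184]
ee_rot: [[0.006, -1.0, 0.002], [-1.0, -0.006, 0.0], [-0.0, -0.002, -1.0]]
force: [-9.4, 1.5, 23.4]
grip_width: 0.0137
```

```bash
python3 - <<'E'
from h import *
im=arm.snapshot("scene")
cv2.imwrite("pics/scene3.png",cv2.resize(im[170:300,150:310],None,fx=4.6,fy=4.6,interpolation=cv2.INTER_CUBIC))
cv2.imwrite("pics/scene3f.png",im)
s=arm.sense();print(s["time_s"],s["ee_pos"],s["force"],s["torque"],s["grip_width"],s["qpos"])
E
```

```text
7.0167 [0.55733084 0.00990591 0.11845859] [-9.6854204   1.20708696 23.66834596] [ 0.41816103  2.34389653 -0.02002238] 0.013339548645978423 [ 0.3407551   0.31128452 -0.51582567  1.74940801  0.16871471  1.12272594
 -1.79198484]
```

View pics/scene3.png

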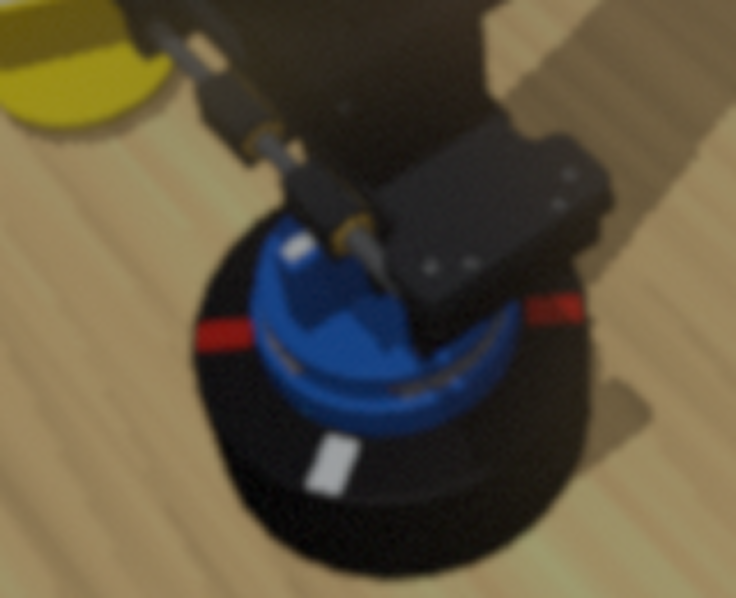

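Contact: 23 N upward, lid sitting flat on the rim (rim visible around crop (390,390)). I'm easing the press.

servo_tool(motion=[[0, 0, 0.0012, 0], [0, 0, 0, 0], [0, 0, 0, 0], [0, 0, 0, 0]])

```text
time_s: 7.35
ee_pos: [0.5573, 0.0098, 0.1185]
ee_rot: [[0.006, -1.0, 0.002], [-1.0, -0.006, 0.0], [-0.0, -0.002, -1.0]]
force: [-4.5, 1.3, 14.1]
grip_width: 0.0136
```

```bash
python3 - <<'E'
from h import *
c=arm.calibration("scene")
im=cv2.imread("pics/scene3f.png")
t=np.linspace(0,2*np.pi,200)
def dr(cx,cy,r,z,col):
    P=np.c_[cx+r*np.cos(t),cy+r*np.sin(t),0*t+z]
    p=cv2.projectPoints(P,c["rvec"],c["tvec"],c["K"],None)[0][:,0]
    big=((p-[150,170]+.5)*4.6).astype(np.int32); cv2.polylines(B,[big],True,col,1)
B=cv2.resize(im[170:300,150:310],None,fx=4.6,fy=4.6,interpolation=cv2.INTER_CUBIC)
dr(.5565,.0085,.052,.09,(0,255,255));dr(.5565,.0085,.08,.07,(0,255,255));dr(.5565,.0085,.048,.110,(0,255,0))
cv2.imwrite("pics/ov3.png",B)
s=arm.sense();print(s["time_s"],s["ee_pos"],s["force"])
E
```

```text
7.35 [0.55728885 0.00981547 0.11854605] [-4.51192072  1.31035208 14.09621424]
```

View pics/ov3.png

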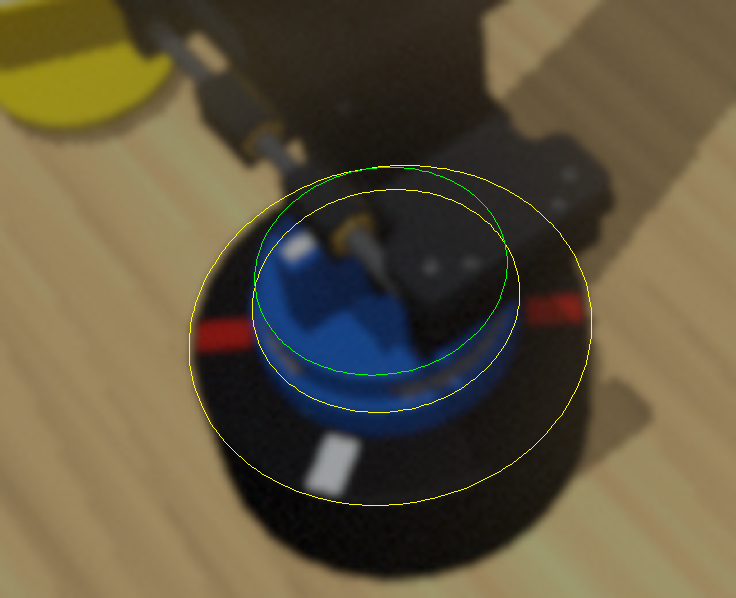

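Centred to about 1 mm. Now I turn back 35° anticlockwise.

servo_tool(motion=[[0, 0, 0, 2], [0, 0, 0, 3], [0, 0, 0, 3.5], [0, 0, 0, 3.5], [0, 0, 0, 3.5], [0, 0, 0, 3.5], [0, 0, 0, 3.5], [0, 0, 0, 3.5], [0, 0, 0, 3.5], [0, 0, 0, 3], [0, 0, 0, 2], [0, 0, 0, 0]])

```text
time_s: 8.35
ee_pos: [0.5566, 0.0088, 0.1167]
ee_rot: [[0.572, -0.82, -0.0], [-0.82, -0.572, -0.0], [-0.0, 0.0, -1.0]]
force: [0.0, -0.8, -2.0]
grip_width: 0.0136
```

servo_tool(motion=[[0, 0, 0, 0], [0, 0, 0, 0]])

```text
time_s: 8.52
ee_pos: [0.5566, 0.0089, 0.1167]
ee_rot: [[0.57, -0.822, -0.0], [-0.822, -0.57, -0.0], [-0.0, 0.0, -1.0]]
force: [-0.5, -0.5, -3.0]
grip_width: 0.0137
```

The upward force is gone and the lid has begun to drop, so I'm lowering it.

servo_tool(motion=[[0, 0, -0.003, 0], [0, 0, -0.003, 0], [0, 0, -0.002, 0], [0, 0, -0.001, 0], [0, 0, -0.001, 0], [0, 0, 0, 0], [0, 0, 0, 0], [0, 0, 0, 0]])

```text
time_s: 9.18
ee_pos: [0.5567, 0.009, 0.1068]
ee_rot: [[0.571, -0.821, 0.0], [-0.821, -0.571, 0.0], [0.0, -0.0, -1.0]]
force: [0.1, -0.2, -1.4]
grip_width: 0.0134
```

servo_tool(motion=[[0, 0, 0, -2], [0, 0, 0, -3.5], [0, 0, 0, -4], [0, 0, 0, -4], [0, 0, 0, -4], [0, 0, 0, -4], [0, 0, 0, -4], [0, 0, 0, -4], [0, 0, 0, -4], [0, 0, 0, -3.5], [0, 0, 0, -2], [0, 0, 0, 0]])

```text
time_s: 10.18
ee_pos: [0.5567, 0.009, 0.1068]
ee_rot: [[-0.074, -0.997, 0.0], [-0.997, 0.074, -0.0], [0.0, -0.0, -1.0]]
force: [0.3, 0.1, -1.2]
grip_width: 0.0135
```

```bash
python3 - <<'E'
from h import *
s=arm.sense();print(s["time_s"],s["ee_pos"],s["force"],s["torque"],s["qpos"],np.degrees(np.arctan2(s["ee_rot"][1,0],s["ee_rot"][0,0])))
E
```

```text
10.1833 [0.55667698 0.00896654 0.10679225] [ 0.29911173  0.11478457 -1.2158603 ] [0.0621151  0.00470617 0.04892144] [ 0.32577889  0.32137306 -0.49707862  1.76129125  0.16987755  1.10139747
 -1.87225587] -94.26550142507735
```

servo_tool(motion=[[0, 0, 0, -2], [0, 0, 0, -3.5], [0, 0, 0, -4], [0, 0, 0, -4], [0, 0, 0, -4], [0, 0, 0, -4], [0, 0, 0, -4], [0, 0, 0, -3], [0, 0, 0, -2.3], [0, 0, 0, 0], [0, 0, 0, 0]])

```text
time_s: 11.1
ee_pos: [0.5567, 0.009, 0.1068]
ee_rot: [[-0.571, -0.821, 0.0], [-0.821, 0.571, -0.0], [0.0, -0.0, -1.0]]
force: [-0.6, -0.1, -2.0]
grip_width: 0.0142
```

```bash
python3 - <<'E'
from h import *
s=arm.sense();print(s["time_s"],s["ee_pos"],s["force"],s["torque"],s["qpos"],np.degrees(np.arctan2(s["ee_rot"][1,0],s["ee_rot"][0,0])))
E
```

```text
11.1 [0.5566674  0.00899768 0.10678179] [-0.64143048 -0.06251701 -1.9708095 ] [ 0.12599515  0.08076497 -0.03889437] [ 0.26134272  0.31001415 -0.42012431  1.76464286  0.14043509  1.09644529
 -2.3841389 ] -124.83419577231096
```

At red (tool turned to -124.8°, wing at -34.8°). Releasing.

servo_tool(motion=[[0, 0, 0, 0], [0, 0, 0, 0], [0, 0, 0, 0], [0, 0, 0, 0], [0, 0, 0, 0], [0, 0, 0, 0]], fingers=0.05)

```text
time_s: 11.6
ee_pos: [0.5567, 0.0089, 0.1068]
ee_rot: [[-0.573, -0.82, 0.0], [-0.82, 0.573, -0.0], [0.0, -0.0, -1.0]]
force: [0.1, 0.1, 0.0]
grip_width: 0.0453
```

servo_tool(motion=[[0, 0, 0.008, 0], [0, 0, 0.015, 0], [0, 0, 0.02, 0], [0, 0, 0.025, 0], [0, 0, 0.025, 0], [0, 0, 0.025, 0], [0, 0, 0.015, 0], [0, 0, 0, 0]])

```text
time_s: 12.27
ee_pos: [0.5582, 0.0093, 0.2443]
ee_rot: [[-0.573, -0.82, 0.006], [-0.82, 0.573, -0.0], [-0.003, -0.005, -1.0]]
force: [0.7, 0.9, 1.4]
grip_width: 0.05
```

servo_tool(motion=[[-0.01, -0.02, 0, 2], [-0.01, -0.025, 0, 4], [-0.01, -0.025, 0, 4], [-0.01, -0.025, 0, 4], [-0.01, -0.025, 0, 4], [-0.01, -0.025, 0, 4], [-0.01, -0.025, 0, 4], [-0.01, -0.025, 0, 4], [-0.01, -0.025, 0, 4], [-0.01, -0.02, 0, 2], [0, 0, 0, 0]])

```text
time_s: 13.18
ee_pos: [0.4539, -0.2358, 0.2394]
ee_rot: [[0.014, -1.0, -0.001], [-1.0, -0.014, -0.001], [0.001, 0.001, -1.0]]
force: [0.5, 0.0, 0.4]
grip_width: 0.0503
```

```bash
python3 - <<'E'
from h import *
for n in("scene","top"): cv2.imwrite(f"pics/{n}4.png",arm.snapshot(n))
s=arm.sense();print(s["time_s"],s["ee_pos"],s["force"],s["grip_width"])
E
```

```text
13.2833 [ 0.45617602 -0.23152395  0.23956665] [1.41312038 1.03550136 0.79783698] 0.050043688224950936
```

View pics/scene4.png

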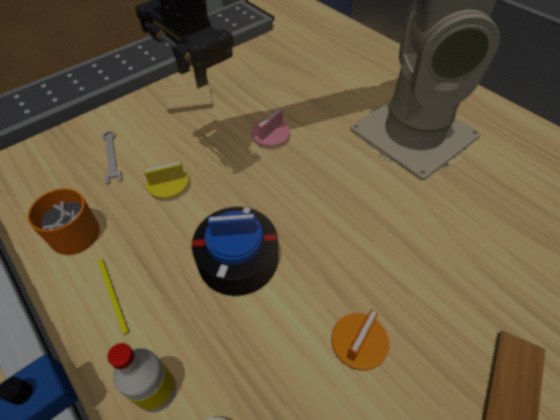

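View pics/top4.png

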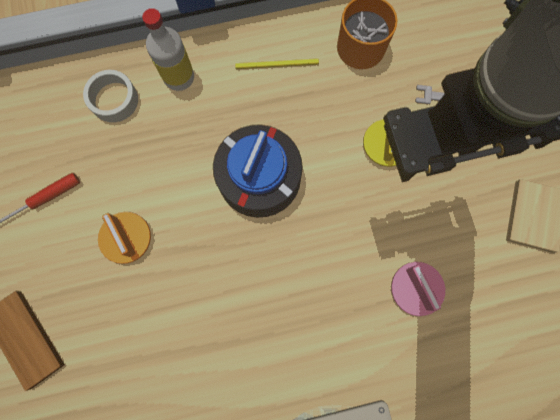

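The lid is on the jar with its wing pointing at the red marks: top view (248,175) to (265,134), red marks at (243,199) and (271,132). I'm checking the numbers.

```bash
python3 - <<'E'
from h import *
cs={}
for n,(x0,y0,x1,y1) in(("top",(235,125,280,190)),("scene",(205,205,262,228))):
    im=cv2.imread(f"pics/{n}4.png")[y0:y1,x0:x1];h=cv2.cvtColor(im,cv2.COLOR_BGR2HSV).astype(int)
    m=(h[...,1]<100)&(h[...,2]>110)
    s,c,p=max(blobs(m,10),key=lambda b:b[0][4]);p=p+[x0,y0];cs[n]=c+[x0,y0];print(n,s,bar(n,p,.142))
P=[]
for n in("top","scene"):
    c=arm.calibration(n);P.append(c["K"]@np.c_[cv2.Rodrigues(c["rvec"])[0],c["tvec"].ravel()])
X=cv2.triangulatePoints(P[0],P[1],cs["top"].reshape(2,1),cs["scene"].reshape(2,1));print((X[:3]/X[3]).ravel())
E
```

```text
top [  9   5  20  44 192] (array([0.55544529, 0.01143888]), array([0.55630042, 0.01114161]), (7.496244430541992, 76.62483215332031), np.float64(145.43886239227209))
scene [  4   0  45  16 242] (array([0.5496924 , 0.01028167]), array([0.55070776, 0.00170864]), (28.082977294921875, 74.24584197998047), np.float64(153.86166497776006))
[0.55248707 0.01251826 0.14731915]
```

```bash
python3 - <<'E'
from h import *
im=cv2.imread("pics/scene4.png");cv2.imwrite("pics/c4.png",cv2.resize(im[195:265,185:290],None,fx=7,fy=7,interpolation=cv2.INTER_NEAREST))
E
```

```text
(no output)
```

View pics/c4.png

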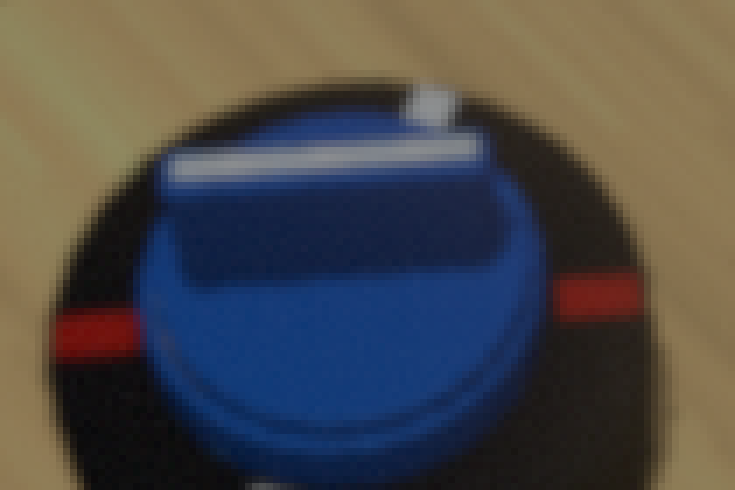

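```bash
python3 - <<'E'
from h import *
P=[]
for n in("top","scene"):
    c=arm.calibration(n);P.append(c["K"]@np.c_[cv2.Rodrigues(c["rvec"])[0],c["tvec"].ravel()])
im=cv2.imread("pics/top4.png")[125:190,235:280];h=cv2.cvtColor(im,cv2.COLOR_BGR2HSV).astype(int)
b=max(blobs((h[...,1]<100)&(h[...,2]>110),10),key=lambda b:b[0][4])[1]+[235,125]
X=cv2.triangulatePoints(P[0],P[1],b.reshape(2,1),np.array([[231.1],[217.2]]));print((X[:3]/X[3]).ravel())
s=arm.sense();print(s["time_s"],s["joint_velocities"].round(3))
arm.hand_in()
E
```

```text
[0.55588343 0.0109011  0.14216626]
13.2833 [-0.024  0.001 -0.03  -0.003 -0.006  0.    -0.016]
the job is handed in; nothing more can be done
```

The blue lid is screwed onto the jar and let go at the red mark. The job was handed in at about 13.3 s of the 42 s allowed, and it reported no verdict.

**What I did**
- I gripped the blue lid by its wing and set it level on the rim with the wing half-way between the marks. The rim pushed back with 14–24 N.
- I turned it back 35° anticlockwise to white. The upward force vanished, and I lowered the lid about 12 mm into the thread.
- I turned it 70° clockwise to red, opened the fingers and moved the arm clear.

**Last checks**

| Check | Measured | Expected |
|---|---|---|
| Wing top height | 142 mm | 142 mm |
| Wing angle (top view) | -34.6° | -35° (red mark) |
| Lid off centre from the jar | about 2.5 mm | under 12 mm |

- In the last pictures the orange lid is where it was at the start.
- A first automatic check gave 147 mm for the wing top. Its scene-camera mask had merged with a white mark, so I re-read that wing centre by eye from an enlarged crop, and that gave the 142 mm.

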